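# Return a bottle to the bench crib and drop its gate latch

### The job

Gently stand the small amber bottle with the white cap upright inside the steel bottle crib, beside the things already there. Then shut the crib's gate and latch it: lift the latch bar by its ball knob, bring the gate in against its sprung buffer until the bar has passed over the striker lip, and lower the bar until it lies fully home in the catch, then let go. Feel for the catch and do not force the bar or knock the other things about.

Things in the scene. Friction and masses are not known exactly. Their poses are not given: they have to be found in the camera images.
- crib: Steel bottle crib fixed on the bench: tray 182 (x) x 252 (y) mm, rim 17 mm, posts 105 mm high, rails up to 89 mm on three sides, gate on the near side. Origin: centre of the underside; +x points from the gate to the far side, +y to the hinge. Tray floor 6 mm above the bench. Clear inside: x -55 to +75, y -85 to +110 mm. Free standing room about x +10, y -52 mm.
- amber_bottle: The bottle to put away: amber, white ribbed cap; 44 mm diameter up to 80 mm height, cap 36 mm diameter, 102 mm high in all, about 0.1 kg. Stands on the bench to the right of the crib. Origin: centre of its underside, z up.
- wide_bottle: Wider amber bottle with a black stopper, 62 mm diameter, 117 mm high, standing in the crib at its hinge end; stays there. Origin: centre of its underside.
- white_tub: White round tub, 53 mm diameter, 46 mm high, standing in the middle of the crib; stays there. Origin: centre of its underside.
- tape_roll: Roll of tape lying on the bench, 68 mm diameter, 18 mm high; stays there. Origin: centre of its underside.
- rinse_bottle: White wash bottle with red cap and spout, 66 mm wide, 195 mm high, on the bench; stays there. Origin: on its underside.
- gate (a joint): Gate angle (rad). 0 = in line with the crib's near side; positive = swung out towards the robot (clockwise from above). Slight friction, stays where left. Below about 0.05 it presses on a sprung buffer (2 N at first touch, 4 to 6 N when shut), which pushes it out again. Going on inward, only the catch's back plate stops the lifted bar and so the gate.
- gate_hinge (a point): Point on the gate's upright hinge axis (crib x -80, y +115 mm), 53 mm above the bench; axes as the crib's. The gate reaches 220 mm from it; its top rail is at 83 mm.
- latch_bar (a joint): Lift angle of the latch bar (rad) about its pivot, axis square to the gate. 0 = level, as it lies home on the catch's floor; positive = lifted. Upper stop 0.26; lower stop -0.05, where it hangs while the gate is open. It clears the lip from 0.13 on; 0.20 gives room. It falls by its weight (0.13 kg), but not while the buffer presses it on the lip: then it must be pushed down.
- bar_pivot (a point): Pivot of the latch bar, on the gate's outer face: 85 mm from the hinge axis along the gate, 12 mm outside it, 70 mm above the bench, at the bar's mid-height. The bar is flat steel, 6 mm thick and 14 mm high, and runs 169 mm from here along the gate past its free end, so that its last 30 mm come over the catch. Axes: x square to the gate, into the crib; -y along the bar.
- ball (a point): Centre of the bare metal ball knob (22 mm diameter) on an 8 mm stem on the bar: 100 mm from the pivot towards the free end, 50 mm above the bar's mid-line, 120 mm above the bench with the bar level. Pinch it from above, across the gate or along it; it turns between the fingers like a ball joint. Axes as the bar's.
- bracket: Fixed bracket on the near right post (crib x -80, y -115 mm), origin on the post's axis 59 mm above the bench, axes as the crib's. It carries the catch, an upright steel U: floor at 63 mm, near lip (the striker) 4 mm thick with its top at 80 mm, back plate up to 107 mm, 11 mm clear between lip and plate for the 6 mm bar.
- catch_mid (a point): Middle of the catch's floor between lip and back plate (crib x -92, y -128 mm, 63 mm above the bench) as drawn, where the level bar lies at gate angle 0. The catch is bolted through slotted holes: in truth it sits up to 6 mm nearer or farther along the crib's x than this point, which is not measured and must be felt. Axes as the crib's.
Mind the look-alikes: they are no part of the job. Leave any purple or yellow look-alike of the amber_bottle alone.

How it is judged:
On the way, in this order (a step that is already met when the one before it is completed fails the run):
1. the amber bottle stands upright and let go inside the crib (x of amber_bottle in the frame of crib between -0.07 and 0.08 m and y of amber_bottle in the frame of crib between -0.1 and 0.115 m and z of amber_bottle in the frame of crib below 0.012 m and angle between amber_bottle's own z axis and vertical below 0.1 rad and contact force between the fingers and amber_bottle below 0.2 N), for 0.2 s.
2. the bar is held lifted above the lip with the gate swung in to the catch (value of joint latch_bar above 0.09 rad and value of joint gate below 0.06 rad), for 0.05 s.
At the end, for the whole second after the job is handed in: The gate is shut (below 0.055) and the bar lies at rest home on the catch's floor behind the lip (lift angle -0.025 to 0.02; outside the lip it hangs at -0.05, on top of it it stands above 0.1); the amber bottle stands upright (within 0.1 rad) on the tray in the crib (value of joint gate below 0.055 rad and value of joint latch_bar between -0.025 and 0.02 rad and velocity of joint gate between -0.05 and 0.05 rad/s and velocity of joint latch_bar between -0.05 and 0.05 rad/s and x of amber_bottle in the frame of crib between -0.07 and 0.08 m and y of amber_bottle in the frame of crib between -0.1 and 0.115 m and z of amber_bottle in the frame of crib below 0.012 m and angle between amber_bottle's own z axis and vertical below 0.1 rad and linear speed of amber_bottle below 0.02 m/s); the robot touches nothing.
It fails at once if the bar is forced: more than 22 N on the catch (contact force between bracket and anything else above 22 N).
It fails at once if the amber bottle is tipped over (angle between amber_bottle's own z axis and vertical above 0.6 rad).
It fails at once if the amber bottle is dropped (out of the fingers more than 20 mm above the tray's floor) (z of amber_bottle in the frame of crib above 0.026 m and contact force between the fingers and amber_bottle below 0.05 N).
It fails at once if a thing already in the crib is knocked (moved 40 mm or tilted 0.4 rad) (distance of any of wide_bottle, white_tub from where it was at the start of the episode above 0.04 m or angle between wide_bottle's own z axis and vertical above 0.4 rad).
It fails at once if the tape roll or the wash bottle is displaced by 30 mm (distance of any of tape_roll, rinse_bottle from where it was at the start of the episode above 0.03 m).
It also fails if it takes over 72 s, if anything falls off the work surface, if the arm or the gripper's body presses on something with over 40 N, if the wrist force passes 120 N, or if a joint passes its speed limit or range.

### The arm

A 7-joint arm with a two-finger parallel gripper is mounted at the origin on a cart in front of the work surface, level with it; the furniture and walls round the work are solid. World frame = base frame: x ahead of the robot, y to its left, z up, the work surface at z = 0. Lengths are in m, angles in rad, forces in N, time in s.
With the tool pointing down it reaches from about 0.4 to 0.875 m from the base axis. Payload 19.3 kg.
Tool frame: the origin (TCP) lies at the very end of the fingers, on their centre line; the grasp point (between the pads) lies 19 mm behind it (bot.grasp_offset is the distance from the TCP to the grasp point, in m); z points along the fingers, x is the direction in which the jaws open and shut, and the axes are right-handed (so a half turn about z gives the same grasp; the last joint's range is limited). The gripper opens to 85 mm and grips with 20 to 120 N. Pads are 22 mm wide; open, the fingers measure 114 mm over their backs; the gripper's body (76 mm by 85 mm) begins 54 mm behind the grasp point. The pads swing forward as they close: fully open they stand 13 mm farther back than shut.
Start: joints at [-1.3, 0.521, -0.036, 1.599, 0.021, 1.021, -0.113], TCP at [0.209, 0.589, 0.231] pointing down, gripper open.
Joint ranges: [-2.91, 2.91], [-0.3, 2.13], [-1.5, 1.42], [0.17, 2.43], [-1.26, 4.41], [0.16, 1.93], [-2.52, 2.52]. Speed limits (rad/s): [1.89, 1.89, 2.39, 2.39, 3.01, 3.01, 3.01].

### API

Orientations are given as [roll, pitch, yaw] about the fixed x, y, z axes, in that order (R = Rz(yaw) Ry(pitch) Rx(roll)).
In Python, from workcell import status, grab_frame, calibration, job, regions_of, mark_of, bot gives the robot as it stands.
- The arm moves only by the tool carry_out, never from a script. Its argument "deltas" is one flat list of numbers, 5 for each row, row after row: the opening, from -1 (shut) to 1 (fully open), then the shift along the tool's x, y, z in cm, then the turn about the tool's z in degrees. A call has 1 to 20 rows; each row shifts and turns the commanded pose from where the row before left it, along the tool's axes as they then stand; what a row does not reach is not made up. A row lasts 1/12 s, in which the tool goes at most 41.7 mm and 7.16 degrees, less where a joint would pass 70% of its speed; a pose out of reach is approached as far as the arm can. A call with a gripper value outside its range is refused whole. The fingers move at their own pace and stop on an object; "newtons" is the grip in N (left out, the last holds). Time passes only in rows, so rows that do not move let the fingers close. It gives the time, the measured TCP pose, the force and the opening at its end, in the units of the state.
- status.observe(): the state, without advancing time (a new reading comes with each control period).
- grab_frame(name): name is "side" or "top"; returns the picture (480x640x3 uint8, red, green, blue); there is no depth.
- calibration(name): a dict with "fov_y" (degrees; the focal length in pixels is half the picture's height over the tangent of half this angle, whatever the lens; pixels are square), "cx", "cy" (the principal point, pixels), "R" (3x3) and "t" (3): a world point X has camera coordinates R X + t. Camera axes: x right, y down, z forward; pixel columns grow to the right and rows downward; lengths in m; the calibration is good to about 2 mm. A picture is of the moment at which its call begins. calibration takes no time and is no camera call.
- job.job_done(): hands the job in, once; it reports no verdict.
Trained networks look in the newest picture that a camera, given by its name, has taken for a name from the list of things; names that differ only in an ending like _2 or _b are one class to them, and where a whole thing is asked for, a point or a joint stands for the part that bears it (a point fixed in the world has none). Each returns a list of dicts, best first, with "p" (0 to 1); they miss things now and then, are a little off and sometimes report something else, mostly with a low value. They report only what shows in the picture. A call takes as long as a camera call. They do not tell look-alikes from the thing itself.
- regions_of(camera, target): "region" (480x640 bool, what is visible of it) and "xy" ([column, row] in pixels, amid what is visible of it).
- mark_of(camera, target): "xy" ([column, row] in pixels: a listed point, or the origin of a listed thing).
The state is a dict: "clock": time; "qpos": joint angles; "qd": joint speeds; "joint_efforts": joint torques, N m; "position": TCP position; "tool_rot": TCP orientation; "force": force on the tool from outside, world axes, zero at the start; "moment": the same for the moment, N m; "grip_width": finger opening in m.
Only numpy, scipy, OpenCV 4.12 (cv2) and the standard library are available. Lean on these libraries where they do the work, as an engineer would, in place of code of your own. Each camera call takes 0.05 s, during which the arm holds its last target.

## Working session

There is one attempt and no reset: what is moved stays moved. The work goes in short steps, Python scripts to look and compute and a tool call to move; the robot and the scene stay as the last step left them, time stands still between calls to the robot, and variables do not carry over. Pictures are saved under pics/ and viewed, and the job is handed in when it is done.

Besides the shell and the picture viewer there is one more tool, called after "Emit:" in YAML: its name, and indented under it one key for each argument. carry_out: Moves the arm, as the interface text tells. Its arguments: {"type":"object","properties":{"deltas":{"type":"array","items":{"type":"number"}},"newtons":{"type":"number"}},"required":["deltas"]}

```bash
mkdir -p pics; ls; python3 - <<'E'
from workcell import status, grab_frame, calibration, job, regions_of, mark_of, bot
import cv2,numpy as np
s=status.observe();print(s)
print(bot.grasp_offset)
for c in("side","top"):
    im=grab_frame(c);cv2.imwrite(f"pics/{c}0.png",im[:,:,::-1]);print(c,calibration(c))
    for n in ["amber_bottle","wide_bottle","white_tub","tape_roll","rinse_bottle","crib","gate_hinge","bar_pivot","ball","bracket","catch_mid"]:
        print(n,[(np.round(d["xy"],1).tolist(),round(d["p"],2)) for d in mark_of(c,n)][:4])
print(status.observe()["clock"])
E
```

```text
pics
{'clock': 0.0, 'qpos': array([-1.30017529,  0.52201455, -0.03633411,  1.59998633,  0.02122058,
        1.02108064, -0.11280172]), 'qd': array([ 4.39510359e-04, -3.74940930e-04,  4.83652651e-05, -3.47214960e-04,
       -8.86923804e-04,  1.05403843e-03,  1.10239156e-03]), 'joint_efforts': array([-1.61689750e-03, -9.27094030e+01,  1.97933950e+00, -3.69932628e+01,
        1.77406211e-02,  8.24242656e-03,  3.91452545e-05]), 'position': array([0.20884067, 0.58873419, 0.23073308]), 'tool_rot': array([3.14150089e+00, 1.09943004e-03, 1.22997975e+00]), 'force': array([-0.5149307 , -1.00893564, -0.1801925 ]), 'moment': array([ 0.03308729, -0.0245473 ,  0.01414459]), 'grip_width': 0.08548967623048112}
0.0187
side {'fov_y': 57.59358359935431, 'cx': 313.3873924810495, 'cy': 241.32953676354538, 'R': array([[ 0.89564892, -0.44448491,  0.01569001],
       [-0.22082349, -0.47503352, -0.85180992],
       [ 0.38606994,  0.75945791, -0.52361597]]), 't': array([-0.54144365,  0.18297866,  0.73566725])}
amber_bottle [([338.7, 412.9], 0.86), ([284.5, 343.6], 0.82), ([382.5, 396.4], 0.67), ([329.5, 363.7
[... 518 characters left out ...]
ay([[-0.00671424, -0.99996446, -0.00509873],
       [-0.99490006,  0.00719323, -0.10060875],
       [ 0.10064185,  0.00439721, -0.994913  ]]), 't': array([-0.03883081,  0.56314921,  1.20825585])}
amber_bottle [([451.0, 284.2], 0.89), ([413.8, 272.4], 0.81), ([452.1, 248.6], 0.69), ([383.8, 290.4], 0.62)]
wide_bottle [([254.8, 218.9], 0.74)]
white_tub [([283.2, 214.2], 0.71)]
tape_roll [([401.5, 215.1], 0.82)]
rinse_bottle [([444.1, 201.1], 0.9)]
crib [([286.1, 221.5], 0.56)]
gate_hinge [([242.2, 263.5], 0.98)]
bar_pivot [([271.9, 281.3], 0.67)]
ball [([316.2, 295.7], 0.69)]
bracket [([340.1, 243.8], 0.72), ([414.3, 270.0], 0.64), ([348.0, 249.3], 0.27)]
catch_mid [([345.3, 247.6], 0.48)]
1.2
```

View pics/side0.png

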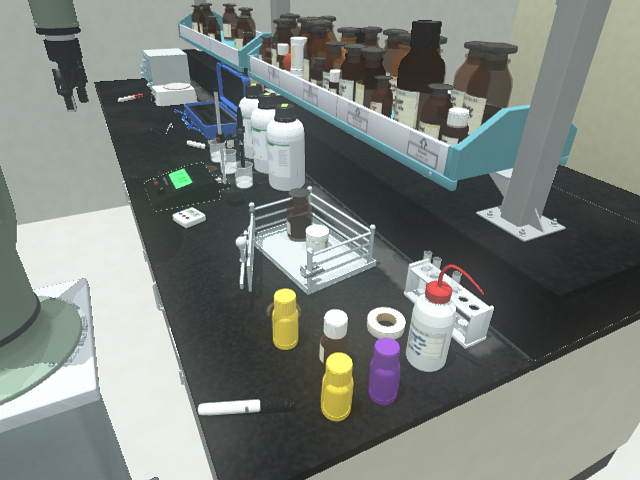

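View pics/top0.png

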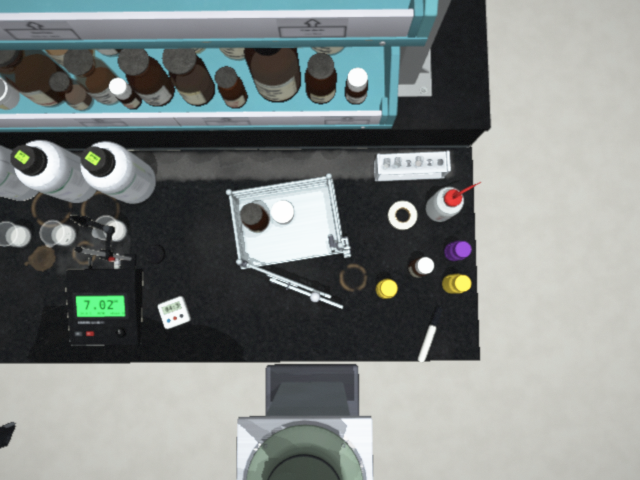

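```bash
python3 - <<'E'
import cv2
a=cv2.imread('pics/top0.png')[180:340,220:500];cv2.imwrite('pics/topc.png',cv2.resize(a,None,fx=2.8,fy=2.8,interpolation=cv2.INTER_CUBIC))
a=cv2.imread('pics/side0.png')[180:440,200:480];cv2.imwrite('pics/sidec.png',cv2.resize(a,None,fx=2.3,fy=2.3,interpolation=cv2.INTER_CUBIC))
E
```

```text
(no output)
```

View pics/topc.png

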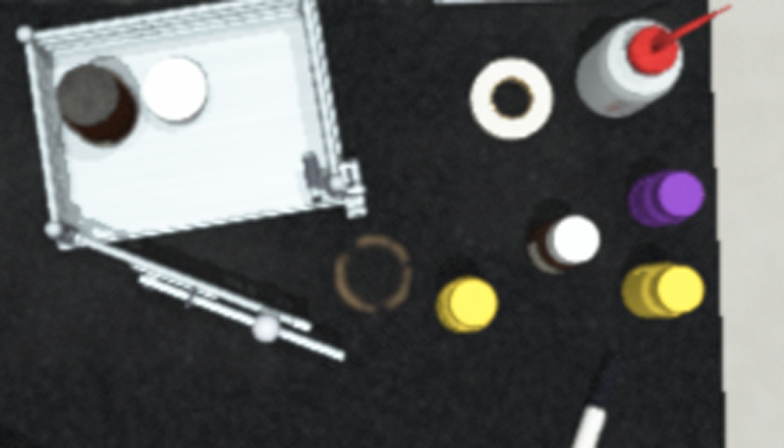

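View pics/sidec.png

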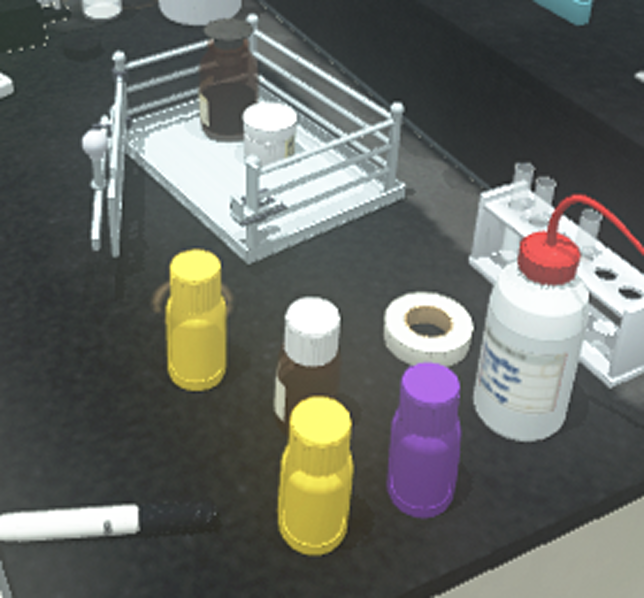

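The amber bottle with the white cap is at top (425,265) and side (335,325). The look-alikes are yellow at top (387,288) and (457,284), and purple at top (459,251). Only the first has a dark amber body and a white cap, and the enlarged crops confirm it. The gate stands open about 0.5 rad, with the ball at top (315,297).

```bash
cat > h.py <<'E'
from workcell import status, grab_frame, calibration, job, regions_of, mark_of, bot
import numpy as np,cv2
from scipy.optimize import least_squares
C={c:calibration(c) for c in("side","top")}
def proj(c,X):
    k=C[c];f=240/np.tan(np.radians(k["fov_y"]/2));p=np.atleast_2d(X)@k["R"].T+k["t"]
    return np.c_[k["cx"]+f*p[:,0]/p[:,2],k["cy"]+f*p[:,1]/p[:,2]]
def ray_z(c,uv,z):
    k=C[c];f=240/np.tan(np.radians(k["fov_y"]/2))
    o=-k["R"].T@k["t"];d=k["R"].T@np.array([(uv[0]-k["cx"])/f,(uv[1]-k["cy"])/f,1]);return o+d*(z-o[2])/d[2]
def tri(a,b):
    r=least_squares(lambda X:np.r_[proj("top",X)[0]-a,proj("side",X)[0]-b],[.5,0,.1]);return r.x,r.fun
E
cat > fit.py <<'E'
from h import *
# region-based for ball, cap
for n,z in [("ball",.12)]:
    pt=mark_of("top",n)[0]["xy"];ps=mark_of("side",n)[0]["xy"];print(n,tri(pt,ps),ray_z("top",pt,z),ray_z("side",ps,z))
for c in("top","side"):
    for d in regions_of(c,"amber_bottle"):
        ys,xs=np.where(d["region"]);print(c,d["xy"],round(d["p"],2),xs.min(),xs.max(),ys.min(),ys.max())
for nm in ["white_tub","wide_bottle","tape_roll","rinse_bottle"]:
    for c in("top","side"):
        print(nm,c,[ (np.round(ray_z(c,d["xy"],0.006 if nm in("white_tub","wide_bottle") else 0),3),round(d["p"],2)) for d in mark_of(c,nm)[:1]])
for c,uv in [("top",(425,265)),("side",(335,318))]: print("cap",ray_z(c,uv,.102))
E
python3 fit.py
```

```text
ball (array([ 0.43354247, -0.03137687,  0.12104328]), array([-0.35559442,  1.26094892,  1.10968826, -0.08343011])) [ 0.43627125 -0.03215374  0.12      ] [ 0.4320407  -0.02913271  0.12      ]
top [385.3, 288.6] 0.87 376 396 279 298
top [454.3, 283.6] 0.79 441 470 274 293
top [455.7, 247.1] 0.64 444 470 241 260
top [417.2, 266.6] 0.56 409 432 257 276
side [333.3, 337.3] 0.92 320 348 310 368
side [283.4, 322.1] 0.73 272 299 289 349
side [384.2, 373.9] 0.72 368 400 339 404
side [339.9, 387.5] 0.7 321 354 353 420
white_tub top [(array([0.635, 0.049, 0.006]), 0.71)]
white_tub side [(array([0.632, 0.05 , 0.006]), 0.86)]
wide_bottle top [(array([0.623, 0.118, 0.006]), 0.74)]
wide_bottle side [(array([0.627, 0.118, 0.006]), 0.79)]
tape_roll top [(array([ 0.631, -0.241,  0.   ]), 0.82)]
tape_roll side [(array([0.481, 0.152, 0.   ]), 0.16)]
rinse_bottle top [(array([ 0.665, -0.346,  0.   ]), 0.9)]
rinse_bottle side [(array([ 0.651, -0.344,  0.   ]), 0.85)]
cap [ 0.50268489 -0.27483832  0.102     ]
cap [ 0.50200007 -0.2771187   0.102     ]
```

```bash
python3 - <<'E'
import cv2
a=cv2.imread('pics/top0.png')[170:320,220:360];cv2.imwrite('pics/topd.png',cv2.resize(a,None,fx=4,fy=4,interpolation=cv2.INTER_CUBIC))
a=cv2.imread('pics/side0.png')[180:300,230:385];cv2.imwrite('pics/sided.png',cv2.resize(a,None,fx=5,fy=5,interpolation=cv2.INTER_CUBIC))
E
```

```text
(no output)
```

View pics/topd.png

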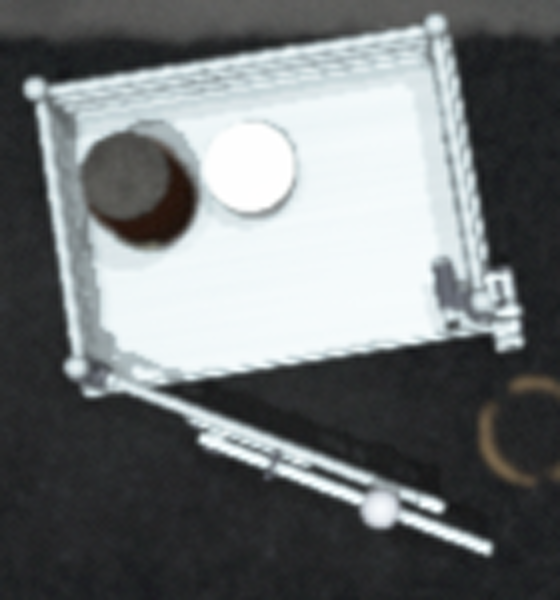

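View pics/sided.png

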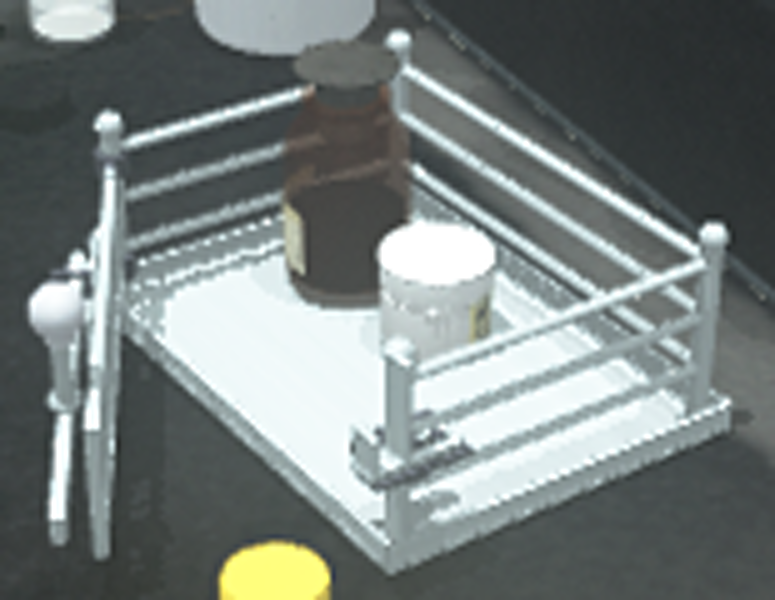

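```bash
cat > fit2.py <<'E'
from h import *
T={'FL':(229,192.5),'FR':(328.75,176),'NL':(239,261.75),'NR':(341.25,245)}
S={'NL':(251.6,204.4),'FL':(309.8,188.4),'FR':(372.6,226.6),'NR':(310,250.4)}
def pts(p):
    x,y,a,xf=p[:4];R=np.array([[np.cos(a),-np.sin(a)],[np.sin(a),np.cos(a)]])
    L={'NL':(-.08,.115),'NR':(-.08,-.115),'FL':(xf,.115),'FR':(xf,-.115)}
    return {k:np.r_[R@v+[x,y],p[4]] for k,v in L.items()}
def res(p):
    P=pts(p);r=[]
    for k in P: r+=list(proj("top",P[k])[0]-T[k])+list(proj("side",P[k])[0]-S[k])
    return r
s=least_squares(res,[.6,.05,.15,.08,.1]);print(s.x.round(4),np.round(s.fun,1))
x,y,a=s.x[:3];R=np.array([[np.cos(a),-np.sin(a)],[np.sin(a),np.cos(a)]])
w=lambda u,v:R@[u,v]+[x,y]
print("hinge",w(-.08,.115),"target",w(.01,-.052),"catch",w(-.092,-.128))
for n,p in [("tub",(.6335,.0495)),("wide",(.625,.118)),("ball",(.434,-.031))]:print(n,R.T@(np.array(p)-[x,y]))
b=R.T@(np.array([.434,-.031])-[x,y])-[-.08,.115]
# ball local at angle g: 185 along gate, 12 outside
print("r",np.hypot(*b),"g",np.arctan2(-b[0],-b[1])-np.arctan2(.012,.185))
E
python3 fit2.py
```

```text
[0.6113 0.0379 0.1577 0.0795 0.1015] [ 0.6 -0.6 -0.6  0.2 -0.2 -0.7 -0.7 -0.2  0.2 -0.7 -0.9 -0.2  0.5 -0.6
 -0.4  0.4]
hinge [0.51423448 0.13894329] target [ 0.62935157 -0.01184482] catch [ 0.5405571  -0.10292469]
tub [0.02373377 0.00793146]
wide [0.02610018 0.07691624]
ball [-0.18593519 -0.04022896]
r 0.1879316237821353 g 0.5340723922447187
```

```bash
cat >> h.py <<'E'
def tool(): 
    s=status.observe();return s["position"],s["tool_rot"]
def plan(wps,p=None,yaw=None,q=1):
    """wps: (x,y,z,yaw or None,rows,grip); prints rows"""
    P,r=tool();p=np.array(P if p is None else p,float);yaw=r[2] if yaw is None else yaw
    for x,y,z,yw,n,g in wps:
        yw=yaw if yw is None else yw
        p0=p.copy();y0=yaw;out=[]
        for i in range(1,n+1):
            t=p0+(np.array([x,y,z])-p0)*i/n;ty=y0+(yw-y0)*i/n
            d=t-p;c,s_=np.cos(yaw),np.sin(yaw)
            v=np.round(np.array([c*d[0]+s_*d[1],s_*d[0]-c*d[1],-d[2]])*100,q)
            dt=round(np.degrees(yaw-ty))
            p=p+np.array([c*v[0]+s_*v[1],s_*v[0]-c*v[1],-v[2]])/100;yaw-=np.radians(dt)
            out.append([g]+v.tolist()+[float(dt)])
        print(",".join(",".join(f"{u:g}" for u in o) for o in out));print("  ->",p.round(4),round(yaw,4))
E
python3 - <<'E'
from h import *
for n,uv in [("y1",(387,288)),("y2",(459,283)),("pu",(460,250))]:print(n,ray_z("top",uv,.1))
for n,uv in [("y1",(285,296)),("y2",(340,364)),("pu",(386,348))]:print(n,ray_z("side",uv,.1))
plan([(.36,.40,.28,0.69,8,.5),(.46,.1,.25,.158,9,.5),(.50,-.276,.24,None,12,.5)])
E
```

```text
y1 [ 0.45221167 -0.18943156  0.1       ]
y2 [ 0.46220576 -0.34970821  0.1       ]
pu [ 0.53584576 -0.35440976  0.1       ]
y1 [ 0.4551037  -0.19339449  0.1       ]
y2 [ 0.46471404 -0.35910186  0.1       ]
pu [ 0.53795623 -0.36131397  0.1       ]
0.5,-1.6,2.6,-0.6,4,0.5,-1.4,2.6,-0.6,4,0.5,-1.2,2.8,-0.6,4,0.5,-1.1,2.9,-0.6,3,0.5,-0.8,2.9,-0.6,4,0.5,-0.7,2.9,-0.7,4,0.5,-0.5,3,-0.6,4,0.5,-0.2,3,-0.6,4
  -> [0.3601 0.4003 0.2803] 0.6889
0.5,-1.3,3.3,0.3,3,0.5,-1.1,3.3,0.4,4,0.5,-0.8,3.4,0.3,3,0.5,-0.7,3.5,0.3,4,0.5,-0.4,3.5,0.4,3,0.5,-0.3,3.5,0.3,3,0.5,-0,3.5,0.4,4,0.5,0.1,3.5,0.3,3,0.5,0.4,3.5,0.3,3
  -> [0.46   0.1    0.2503] 0.1653
0.5,-0.2,3.1,0.1,0,0.5,-0.2,3.2,0.1,0,0.5,-0.2,3.1,0.1,0,0.5,-0.1,3.2,0,0,0.5,-0.2,3.1,0.1,0,0.5,-0.2,3.2,0.1,0,0.5,-0.2,3.1,0.1,0,0.5,-0.2,3.2,0.1,0,0.5,-0.2,3.1,0.1,0,0.5,-0.2,3.2,0.1,0,0.5,-0.2,3.1,0,0,0.5,-0.1,3.1,0.1,0
  -> [ 0.5003 -0.2755  0.2403] 0.1653
```

Emit:
carry_out:
  deltas: [0.5, -1.6, 2.6, -0.6, 4, 0.5, -1.4, 2.6, -0.6, 4, 0.5, -1.2, 2.8, -0.6, 4, 0.5, -1.1, 2.9, -0.6, 3, 0.5, -0.8, 2.9, -0.6, 4, 0.5, -0.7, 2.9, -0.7, 4, 0.5, -0.5, 3, -0.6, 4, 0.5, -0.2, 3, -0.6, 4, 0.5, -1.3, 3.3, 0.3, 3, 0.5, -1.1, 3.3, 0.4, 4, 0.5, -0.8, 3.4, 0.3, 3, 0.5, -0.7, 3.5, 0.3, 4, 0.5, -0.4, 3.5, 0.4, 3, 0.5, -0.3, 3.5, 0.3, 3, 0.5, 0, 3.5, 0.4, 4, 0.5, 0.1, 3.5, 0.3, 3, 0.5, 0.4, 3.5, 0.3, 3]
  newtons: 30

```text
clock: 3.22
position: [0.4601, 0.0984, 0.2504]
tool_rot: [-3.141, -0.0, 0.163]
force: [0.9, 0.9, -0.4]
grip_width: 0.0639
```

Emit:
carry_out:
  deltas: [0.5, -0.2, 3.1, 0.1, 0, 0.5, -0.2, 3.2, 0.1, 0, 0.5, -0.2, 3.1, 0.1, 0, 0.5, -0.1, 3.2, 0, 0, 0.5, -0.2, 3.1, 0.1, 0, 0.5, -0.2, 3.2, 0.1, 0, 0.5, -0.2, 3.1, 0.1, 0, 0.5, -0.2, 3.2, 0.1, 0, 0.5, -0.2, 3.1, 0.1, 0, 0.5, -0.2, 3.2, 0.1, 0, 0.5, -0.2, 3.1, 0, 0, 0.5, -0.1, 3.1, 0.1, 0, 0.5, 0, 0, 0, 0, 0.5, 0, 0, 0, 0]

```text
clock: 4.38
position: [0.4998, -0.2771, 0.24]
tool_rot: [3.141, 0.001, 0.163]
force: [-0.1, 0.8, -0.3]
grip_width: 0.0638
```

```bash
python3 - <<'E'
from h import *
im=grab_frame("side");cv2.imwrite("pics/s1.png",im[:,:,::-1]);im=grab_frame("top");cv2.imwrite("pics/t1.png",im[:,:,::-1])
s=status.observe();print(s["position"],s["tool_rot"],s["grip_width"],s["clock"],s["force"],s["qpos"])
E
```

```text
[ 0.50033782 -0.27487637  0.24016616] [-3.14108852e+00  1.54818407e-04  1.65692709e-01] 0.06412256500188185 4.4833 [ 0.00740958  0.47362995 -0.66463233] [ 0.06056732  0.46459686  0.4753719   1.75462268 -0.24939129  0.98279725
  0.79798735]
```

View pics/s1.png

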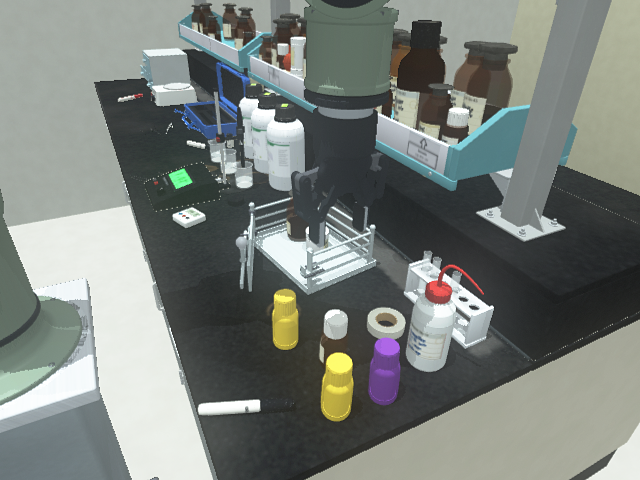

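View pics/t1.png

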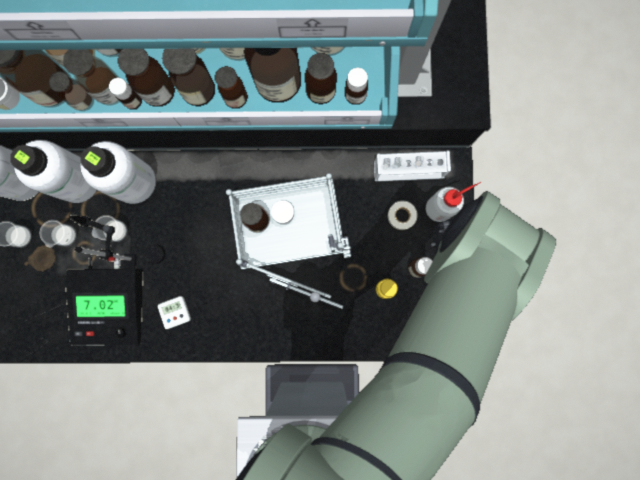

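Emit:
carry_out:
  deltas: [0.5, 0.1, 0.1, 2.5, 0, 0.5, 0, 0.1, 2.5, 0, 0.5, 0, 0, 2.5, 0, 0.5, 0, 0, 2.5, 0, 0.5, 0, 0, 2.5, 0, 0.5, 0, 0, 2.0, 0, 0.5, 0, 0, 1.5, 0, 0.5, 0, 0, 1.5, 0, 0.5, 0, 0, 1.5, 0, 0.5, 0, 0, 0.5, 0, 0.5, 0, 0, 0, 0, -1, 0, 0, 0, 0, -1, 0, 0, 0, 0, -1, 0, 0, 0, 0, -1, 0, 0, 0, 0, -1, 0, 0, 0, 0, -1, 0, 0, 0, 0, -1, 0, 0, 0, 0]
  newtons: 25

```text
clock: 5.98
position: [0.5023, -0.2775, 0.0463]
tool_rot: [3.141, -0.002, 0.165]
force: [0.1, 2.0, 8.5]
grip_width: 0.0429
```

```bash
python3 - <<'E'
from h import *
im=grab_frame("side");cv2.imwrite("pics/s2.png",im[:,:,::-1])
s=status.observe();print(s["position"],s["tool_rot"],s["grip_width"],s["clock"],s["force"])
E
```

```text
[ 0.50234299 -0.27743841  0.04635877] [ 3.14090491e+00 -1.59321809e-03  1.65481190e-01] 0.04289108256864797 6.0333 [-0.75096654  1.41776952  9.0464892 ]
```

View pics/s2.png

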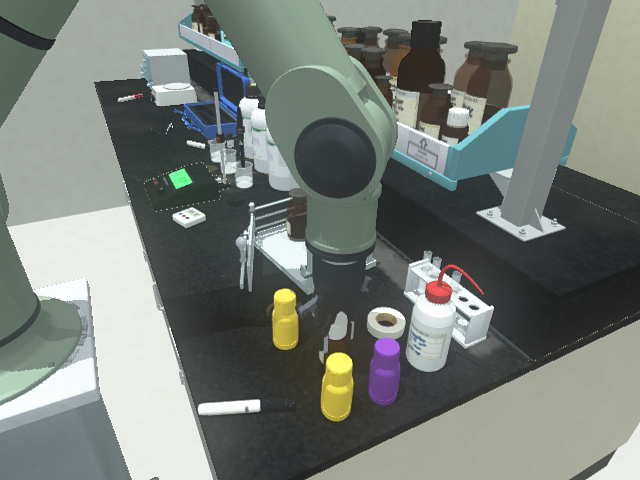

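Emit:
carry_out:
  deltas: [-1, 0, 0, -0.5, 0, -1, 0, 0, -1.5, 0, -1, 0, 0, -2.5, 0, -1, 0, 0, -2.5, 0, -1, 0, 0, -2.5, 0, -1, 0, 0, -2.5, 0, -1, 0, 0, -2.5, 0, -1, 0, 0, -1.5, 0, -1, 0, 0, 0, 0, -1, 0, 0, 0, 0]
  newtons: 25

```text
clock: 6.87
position: [0.5018, -0.2773, 0.2061]
tool_rot: [3.141, -0.001, 0.165]
force: [-0.4, 0.3, -2.1]
grip_width: 0.0426
```

```bash
python3 - <<'E'
from h import *
im=grab_frame("side");cv2.imwrite("pics/s3.png",im[200:440,180:480,::-1].repeat(2,0).repeat(2,1))
s=status.observe();print(s["position"],s["tool_rot"],s["grip_width"],s["clock"],s["force"])
plan([(.629,-.012,.206,None,14,-1)])
E
```

```text
[ 0.50142998 -0.27704766  0.20512015] [-3.14133722e+00  6.74166243e-06  1.65482256e-01] 0.04285548696689036 6.9167 [-1.56066974  0.12975539 -1.16961831]
-1,1.2,-1.7,-0,0,-1,1.2,-1.7,-0,0,-1,1.2,-1.8,-0,0,-1,1.2,-1.7,-0,0,-1,1.3,-1.7,-0,0,-1,1.2,-1.7,-0,0,-1,1.2,-1.7,-0,0,-1,1.2,-1.7,-0.1,0,-1,1.2,-1.8,0,0,-1,1.2,-1.7,0,0,-1,1.2,-1.7,0,0,-1,1.2,-1.7,0,0,-1,1.2,-1.7,0,0,-1,1.2,-1.7,0,0
  -> [ 0.6286 -0.0125  0.2061] 0.1655
```

View pics/s3.png

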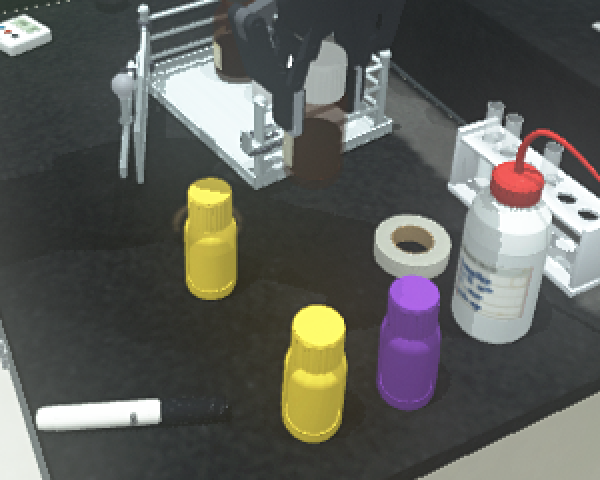

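The bottle is held upright in the fingers, with its body at about (315,150) in this crop. Next I carry it over the crib.

Emit:
carry_out:
  deltas: [-1, 0.6, -0.8, 0, 0, -1, 1.2, -1.7, 0, 0, -1, 1.2, -1.7, 0, 0, -1, 1.2, -1.7, 0, 0, -1, 1.2, -1.7, 0, 0, -1, 1.2, -1.7, 0, 0, -1, 1.2, -1.7, 0, 0, -1, 1.2, -1.7, 0, 0, -1, 1.2, -1.7, 0, 0, -1, 1.2, -1.7, 0, 0, -1, 1.2, -1.7, 0, 0, -1, 1.2, -1.7, 0, 0, -1, 1.2, -1.7, 0, 0, -1, 1.2, -1.7, 0, 0, -1, 0.7, -1.1, 0, 0, -1, 0, 0, 0, 0, -1, 0, 0, 0, 0, -1, 0, 0, 0, 0]

```text
clock: 8.42
position: [0.6283, -0.0136, 0.2049]
tool_rot: [3.141, 0.001, 0.164]
force: [0.8, -0.8, -1.0]
grip_width: 0.0428
```

```bash
python3 - <<'E'
from h import *
im=grab_frame("side");cv2.imwrite("pics/s4.png",im[120:300,210:420,::-1].repeat(3,0).repeat(3,1));im=grab_frame("top");cv2.imwrite("pics/t4.png",im[150:330,200:400,::-1].repeat(3,0).repeat(3,1))
s=status.observe();print(s["position"],s["tool_rot"],s["grip_width"],s["clock"],s["force"])
plan([(.6295,-.012,.206,None,1,-1)])
E
```

```text
[ 0.62847999 -0.01388238  0.20525182] [3.14126004e+00 3.20552938e-04 1.63878936e-01] 0.042770263872588886 8.5167 [ 0.02062726 -1.16874995 -0.76219696]
-1,0.1,-0.2,-0.1,0
  -> [ 0.6291 -0.0117  0.2063] 0.1639
```

View pics/s4.png

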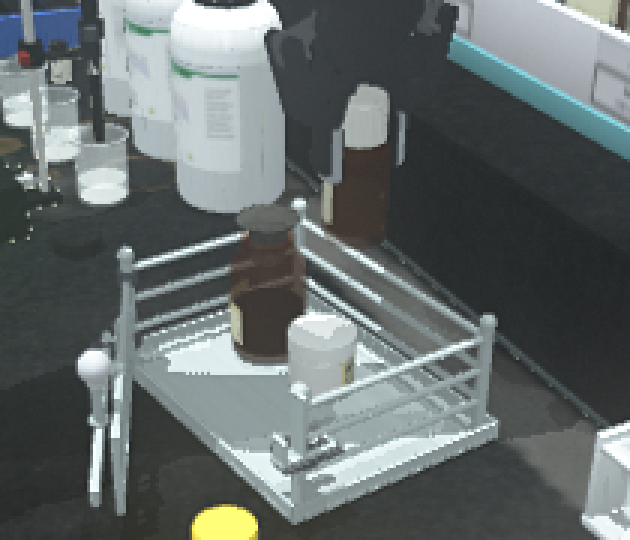

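View pics/t4.png

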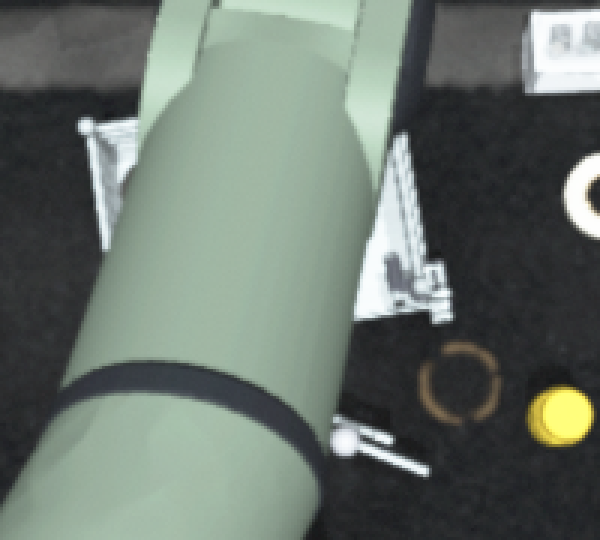

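Emit:
carry_out:
  deltas: [-1, 0.1, -0.1, 1, 0, -1, 0, -0.1, 2, 0, -1, 0, 0, 2, 0, -1, 0, 0, 2, 0, -1, 0, 0, 2, 0, -1, 0, 0, 2, 0, -1, 0, 0, 1.5, 0, -1, 0, 0, 1, 0, -1, 0, 0, 0.7, 0, -1, 0, 0, 0.4, 0, -1, 0, 0, 0.2, 0, -1, 0, 0, 0, 0, -1, 0, 0, 0, 0]

```text
clock: 9.6
position: [0.6299, -0.0107, 0.0579]
tool_rot: [3.141, -0.001, 0.165]
force: [-0.2, -0.3, -0.3]
grip_width: 0.0428
```

```bash
python3 - <<'E'
from h import *
im=grab_frame("side");cv2.imwrite("pics/s5.png",im[120:300,210:420,::-1].repeat(3,0).repeat(3,1))
s=status.observe();print(s["position"],s["tool_rot"],s["grip_width"],s["clock"],s["force"])
E
```

```text
[ 0.62988961 -0.01066879  0.05798647] [ 3.14147178e+00 -9.88198770e-04  1.65318394e-01] 0.04300064346572343 9.65 [ 0.5943268   0.6010877  -1.32930013]
```

View pics/s5.png

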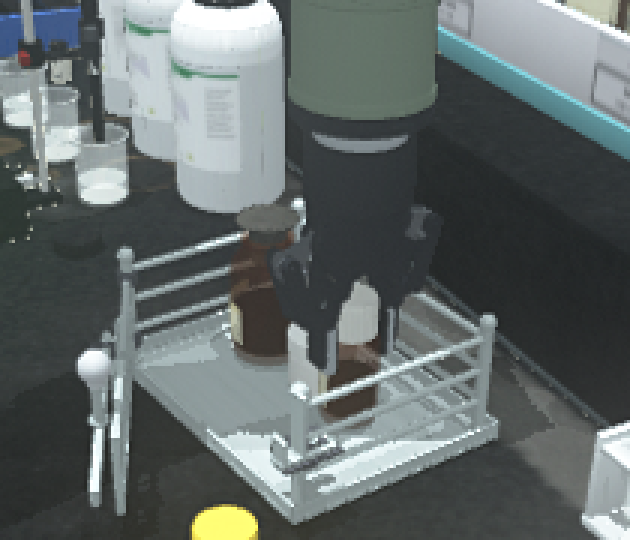

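The bottle is inside the crib, just above the tray, with its base at about (350,410). I lower it slowly and watch the force.

Emit:
carry_out:
  deltas: [-1, 0, 0, 0.15, 0, -1, 0, 0, 0.15, 0, -1, 0, 0, 0.1, 0, -1, 0, 0, 0.1, 0, -1, 0, 0, 0, 0]

```text
clock: 10.07
position: [0.6296, -0.0107, 0.0524]
tool_rot: [3.142, -0.0, 0.165]
force: [-0.4, -0.3, 1.9]
grip_width: 0.0424
```

Emit:
carry_out:
  deltas: [-1, 0, 0, 0.1, 0, -1, 0, 0, 0, 0, -1, 0, 0, 0, 0]

```text
clock: 10.32
position: [0.63, -0.0107, 0.0521]
tool_rot: [-3.142, -0.001, 0.165]
force: [-2.0, 1.6, 12.8]
grip_width: 0.0426
```

Emit:
carry_out:
  deltas: [0.05, 0, 0, 0, 0, 0.1, 0, 0, 0, 0, 0.15, 0, 0, 0, 0, 0.2, 0, 0, 0, 0, 0.3, 0, 0, 0, 0, 0.35, 0, 0, 0, 0, 0.35, 0, 0, 0, 0, 0.35, 0, 0, 0, 0, 0.35, 0, 0, 0, 0]

```text
clock: 11.07
position: [0.6295, -0.0107, 0.0513]
tool_rot: [3.142, 0.0, 0.165]
force: [-0.3, 0.7, 0.2]
grip_width: 0.0577
```

```bash
python3 - <<'E'
from h import *
im=grab_frame("side");cv2.imwrite("pics/s6.png",im[120:300,210:420,::-1].repeat(3,0).repeat(3,1))
s=status.observe();print(s["position"],s["tool_rot"],s["grip_width"],s["clock"],s["force"])
E
```

```text
[ 0.62950029 -0.01065958  0.05128726] [3.14154447e+00 2.87145569e-05 1.65315472e-01] 0.05762915306042169 11.1167 [-0.63164151 -0.2895144  -0.36212761]
```

View pics/s6.png

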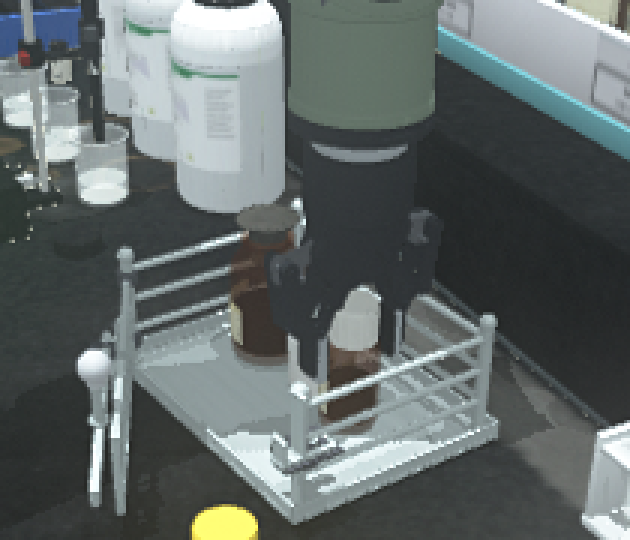

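Emit:
carry_out:
  deltas: [0.35, 0, 0, -0.5, 0, 0.35, 0, 0, -1, 0, 0.35, 0, 0, -2, 0, 0.35, 0, 0, -2.5, 0, 0.35, 0, 0, -2.5, 0, 0.35, 0, 0, -2.5, 0, 0.35, 0, 0, -2.5, 0, 0.35, 0, 0, -2, 0, 0.35, 0, 0, -1, 0]

```text
clock: 11.87
position: [0.6303, -0.0109, 0.2199]
tool_rot: [3.141, -0.004, 0.165]
force: [0.4, -0.2, 0.5]
grip_width: 0.0576
```

```bash
cat >> h.py <<'E'
H=np.array([.51423,.13894]);AZ=.1577
def ball(g,th):
    A=.085+.1*np.cos(th)-.05*np.sin(th)
    o=A*np.array([-np.sin(g),-np.cos(g)])+.012*np.array([-np.cos(g),np.sin(g)])
    c,s=np.cos(AZ),np.sin(AZ)
    return np.r_[H+[c*o[0]-s*o[1],s*o[0]+c*o[1]],.070+.1*np.sin(th)+.05*np.cos(th)]
E
python3 - <<'E'
from h import *
im=grab_frame("side");cv2.imwrite("pics/s7.png",im[120:300,210:420,::-1].repeat(3,0).repeat(3,1))
print(mark_of("side","ball")[:2])
s=status.observe();print(s["position"],s["tool_rot"],s["grip_width"],s["clock"],s["force"])
for a in [(315,297.25),(316.2,295.7)]:
  for b in [(241,241.6),(238.8,240.9)]: print(tri(a,b)[0].round(4),np.round(tri(a,b)[1],1))
for g in(.5,.52,.534,.55,.57): print(g,ball(g,-.05),proj("top",ball(g,-.05)),proj("side",ball(g,-.05)))
E
```

```text
[{'xy': [240.6, 242.6], 'p': 0.85}, {'xy': [245.8, 232.9], 'p': 0.65}]
[ 0.63020872 -0.0106808   0.21841518] [ 3.14152808e+00 -3.12431799e-03  1.65289580e-01] 0.058178074934585954 11.9667 [-1.22444227 -0.86967863 -1.23789879]
[ 0.4346 -0.03    0.1182] [ 0.2 -0.8 -0.7  0.1]
[ 0.4324 -0.0294  0.1201] [-0.1  0.2  0.2 -0. ]
[ 0.4357 -0.032   0.1191] [-0.1  0.2  0.2 -0. ]
[ 0.4335 -0.0314  0.121 ] [-0.4  1.3  1.1 -0.1]
0.5 [ 0.44003325 -0.03353566  0.1149396 ] [[316.85225207 293.96763348]] [[243.82955036 243.37063039]]
0.52 [ 0.4365988  -0.03201733  0.1149396 ] [[316.16942124 295.54572192]] [[241.81699814 243.39084731]]
0.534 [ 0.43421309 -0.03091377  0.1149396 ] [[315.67258236 296.64263539]] [[240.41022641 243.39243919]]
0.55 [ 0.43150579 -0.02961182  0.1149396 ] [[315.08588162 297.88811065]] [[238.80515697 243.38158724]]
0.57 [ 0.42815152 -0.02792373  0.1149396 ] [[314.32438363 299.43225764]] [[236.8037796  243.34901879]]
```

View pics/s7.png

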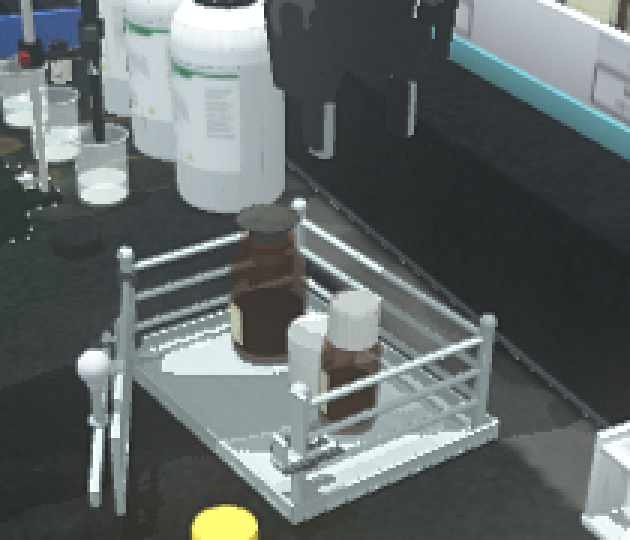

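```bash
python3 - <<'E'
from h import *
plan([(.435,-.0313,.19,None,9,.35),(.435,-.0313,.096,None,5,.35)])
E
```

```text
0.35,-2.2,-0.1,0.3,0,0.35,-2.2,-0.2,0.3,0,0.35,-2.1,-0.1,0.3,0,0.35,-2.2,-0.1,0.4,0,0.35,-2.2,-0.2,0.3,0,0.35,-2.2,-0.1,0.3,0,0.35,-2.1,-0.1,0.3,0,0.35,-2.2,-0.1,0.3,0,0.35,-2.2,-0.2,0.3,0
  -> [ 0.4349 -0.0311  0.1904] 0.1653
0.35,0,0,1.9,0,0.35,0,0,1.9,0,0.35,0,0,1.9,0,0.35,0,0,1.9,0,0.35,0,0,1.8,0
  -> [ 0.4349 -0.0311  0.0964] 0.1653
```

Emit:
carry_out:
  deltas: [0.35, -1.1, 0, 0, 0, 0.35, -2.2, -0.2, 0, 0, 0.35, -2.2, -0.1, 0, 0, 0.35, -2.2, -0.1, 0.4, 0, 0.35, -2.2, -0.2, 0.4, 0, 0.35, -2.2, -0.1, 0.4, 0, 0.35, -2.2, -0.1, 0.4, 0, 0.35, -2.2, -0.1, 0.4, 0, 0.35, -2.2, -0.2, 0.4, 0, 0.35, -1.1, -0.1, 0.4, 0, 0.35, 0, 0, 0, 0, 0.35, 0, 0, 0, 0]

```text
clock: 12.97
position: [0.432, -0.0313, 0.188]
tool_rot: [-3.142, 0.001, 0.165]
force: [0.7, 0.2, -0.1]
grip_width: 0.0579
```

```bash
python3 - <<'E'
from h import *
im=grab_frame("side");cv2.imwrite("pics/s8.png",im[120:300,180:390,::-1].repeat(3,0).repeat(3,1))
s=status.observe();print(s["position"],s["tool_rot"],s["grip_width"],s["clock"],s["force"],s["qpos"])
plan([(.435,-.0313,.096,None,1,.35)])
E
```

```text
[ 0.43268891 -0.03127447  0.18815594] [3.14143003e+00 5.32197536e-05 1.65518448e-01] 0.05750939787241968 13.0167 [-0.41176077 -0.26470307  0.00610926] [-0.45405511  0.31361272  0.47882325  2.14283902 -0.21452378  0.7300205
  0.33108786]
0.35,0.2,0,9.2,0
  -> [ 0.4347 -0.0309  0.0962] 0.1655
```

View pics/s8.png

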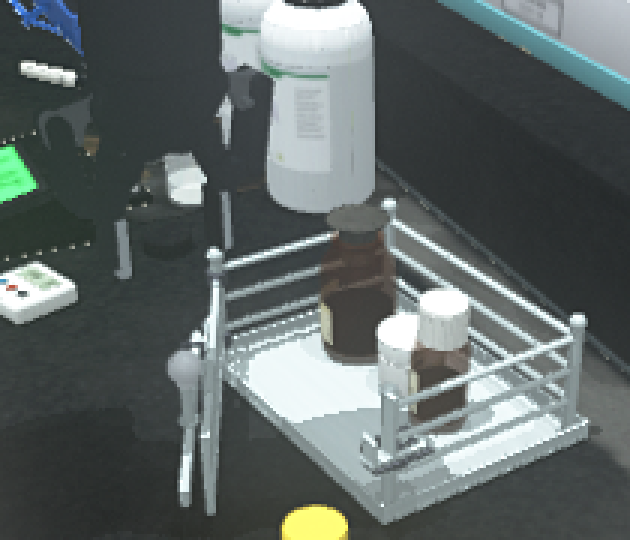

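Emit:
carry_out:
  deltas: [0.35, 0.2, 0, 1, 0, 0.35, 0, 0, 2, 0, 0.35, 0, 0, 2, 0, 0.35, 0, 0, 1.7, 0, 0.35, 0, 0, 1.5, 0, 0.35, 0, 0, 1, 0, 0.35, 0, 0, 0, 0, 0.35, 0, 0, 0, 0]

```text
clock: 13.68
position: [0.4343, -0.0313, 0.0956]
tool_rot: [3.141, 0.001, 0.165]
force: [0.1, 0.2, 0.7]
grip_width: 0.0579
```

```bash
python3 - <<'E'
from h import *
im=grab_frame("side");cv2.imwrite("pics/s9.png",im[160:300,200:340,::-1].repeat(4,0).repeat(4,1))
s=status.observe();print(s["position"],s["tool_rot"],s["grip_width"],s["clock"],s["force"])
E
```

```text
[ 0.43454406 -0.03125522  0.09619457] [3.14134233e+00 3.42635530e-04 1.64992954e-01] 0.05794717237054551 13.7333 [ 0.20025994 -0.45171403  0.37429349]
```

View pics/s9.png

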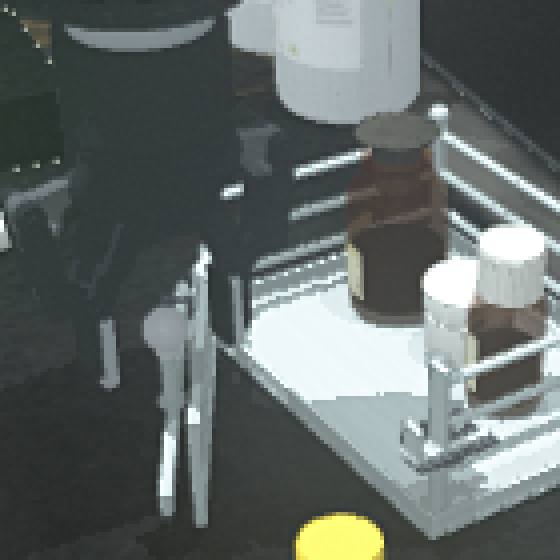

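The ball, at (166,330) in this crop, sits between the open fingers. I close gently.

Emit:
carry_out:
  deltas: [0.1, 0, 0, 0, 0, 0, 0, 0, 0, 0, -0.1, 0, 0, 0, 0, -0.2, 0, 0, 0, 0, -0.3, 0, 0, 0, 0, -0.4, 0, 0, 0, 0, -0.5, 0, 0, 0, 0, -0.6, 0, 0, 0, 0, -1, 0, 0, 0, 0, -1, 0, 0, 0, 0, -1, 0, 0, 0, 0, -1, 0, 0, 0, 0]
  newtons: 25

```text
clock: 14.73
position: [0.4343, -0.0311, 0.0964]
tool_rot: [3.142, -0.0, 0.165]
force: [0.1, 0.3, 5.4]
grip_width: 0.0202
```

```bash
python3 - <<'E'
from h import *
im=grab_frame("side");cv2.imwrite("pics/s10.png",im[160:300,200:340,::-1].repeat(4,0).repeat(4,1))
s=status.observe();print(s["position"],s["tool_rot"],s["grip_width"],s["clock"],s["force"])
E
```

```text
[ 0.43435831 -0.03109663  0.09640204] [ 3.14153916e+00 -3.45952110e-04  1.65232170e-01] 0.01997553680225153 14.7833 [-0.24138083 -1.31063343  5.16789152]
```

View pics/s10.png

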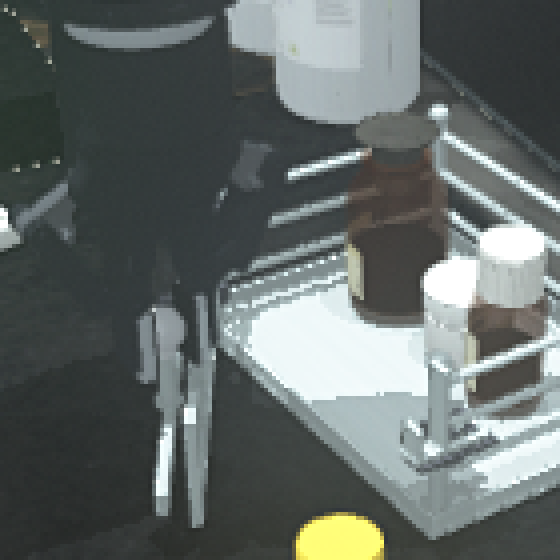

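```bash
cat >> h.py <<'E'
def gfit(th,p=None):
    """g such that ball crib-x matches tcp"""
    p=tool()[0] if p is None else p
    n=np.array([np.cos(AZ),np.sin(AZ)])
    return least_squares(lambda g:[(ball(g[0],th)[:2]-p[:2])@n],[.3]).x[0]
E
python3 - <<'E'
from h import *
p=tool()[0];g0=gfit(-.05);off=p-ball(g0,-.05);print(g0,off)
def go(seq):
    plan([(*(ball(g,t)+off),None,1,-1) for g,t in seq],q=2)
go([(g0,t) for t in np.linspace(-.05,.21,9)[1:]])
go([(g,.21) for g in (.45,.3,.2,.14,.1,.08,.06,.05)])
E
```

```text
0.5332610467147241 [ 1.96833498e-05 -1.23779636e-04 -1.85375551e-02]
-1,0.08,-0.13,-0.33,0
  -> [ 0.4349 -0.0297  0.0997] 0.1652
-1,0.08,-0.14,-0.33,0
  -> [ 0.4355 -0.0282  0.103 ] 0.1652
-1,0.09,-0.15,-0.32,0
  -> [ 0.4361 -0.0265  0.1062] 0.1652
-1,0.09,-0.15,-0.31,0
  -> [ 0.4368 -0.0249  0.1093] 0.1652
-1,0.1,-0.17,-0.31,0
  -> [ 0.4375 -0.0231  0.1124] 0.1652
-1,0.11,-0.17,-0.3,0
  -> [ 0.4383 -0.0212  0.1154] 0.1652
-1,0.11,-0.19,-0.29,0
  -> [ 0.4391 -0.0192  0.1183] 0.1652
-1,0.11,-0.19,-0.29,0
  -> [ 0.4398 -0.0171  0.1212] 0.1652
-1,1.98,-0.51,-2.48,0
  -> [ 0.453  -0.0228  0.1212] 0.1652
-1,2.33,1.13,-0,0
  -> [ 0.4779 -0.0301  0.1212] 0.1652
-1,1.64,0.56,-0,0
  -> [ 0.495  -0.0329  0.1212] 0.1652
-1,1,0.25,-0,0
  -> [ 0.5053 -0.0338  0.1212] 0.1652
-1,0.68,0.13,-0,0
  -> [ 0.5122 -0.0339  0.1212] 0.1652
-1,0.34,0.06,-0,0
  -> [ 0.5156 -0.034   0.1212] 0.1652
-1,0.34,0.05,-0,0
  -> [ 0.5191 -0.0339  0.1212] 0.1652
-1,0.18,0.02,-0,0
  -> [ 0.5209 -0.0338  0.1212] 0.1652
```

Emit:
carry_out:
  deltas: [-1, 0.1, -0.1, -0.3, 0, -1, 0.1, -0.1, -0.3, 0, -1, 0.1, -0.2, -0.3, 0, -1, 0.1, -0.2, -0.3, 0, -1, 0.1, -0.2, -0.3, 0, -1, 0.1, -0.2, -0.3, 0, -1, 0.1, -0.2, -0.3, 0, -1, 0.1, -0.2, -0.3, 0, -1, 0, 0, 0, 0, -1, 0, 0, 0, 0]

```text
clock: 15.62
position: [0.4398, -0.0159, 0.1205]
tool_rot: [3.141, -0.0, 0.166]
force: [-1.8, -3.9, 1.5]
grip_width: 0.0199
```

```bash
python3 - <<'E'
from h import *
im=grab_frame("side");cv2.imwrite("pics/s11.png",im[160:300,200:340,::-1].repeat(4,0).repeat(4,1))
s=status.observe();print(s["position"],s["tool_rot"],s["grip_width"],s["clock"],s["force"])
p=tool()[0];g0=gfit(.2);off=p-ball(g0,.2);print(g0,off)
plan([(*(ball(g,.2)+[0,0,off[2]]),None,1,-1) for g in (.48,.4,.32,.24,.18,.13,.1,.08,.06,.05)],q=1)
E
```

```text
[ 0.43983509 -0.01601382  0.12043658] [ 3.14139646e+00 -1.75766460e-04  1.65411677e-01] 0.020110071368054545 15.6667 [-2.00592051 -3.60691336  1.56818675]
0.5297128289685702 [-0.00030514  0.00191885 -0.01843368]
-1,0.7,0.7,-0,0
  -> [ 0.4479 -0.0218  0.1204] 0.1654
-1,1.2,0.7,-0,0
  -> [ 0.4609 -0.0267  0.1204] 0.1654
-1,1.3,0.5,-0,0
  -> [ 0.4745 -0.0295  0.1204] 0.1654
-1,1.3,0.5,-0,0
  -> [ 0.4882 -0.0323  0.1204] 0.1654
-1,1,0.3,-0,0
  -> [ 0.4985 -0.0336  0.1204] 0.1654
-1,0.8,0.2,-0,0
  -> [ 0.5068 -0.0342  0.1204] 0.1654
-1,0.5,0.1,-0,0
  -> [ 0.5118 -0.0344  0.1204] 0.1654
-1,0.4,0.1,-0,0
  -> [ 0.516  -0.0347  0.1204] 0.1654
-1,0.3,0,-0,0
  -> [ 0.5189 -0.0342  0.1204] 0.1654
-1,0.2,0.1,-0,0
  -> [ 0.5211 -0.0349  0.1204] 0.1654
```

View pics/s11.png

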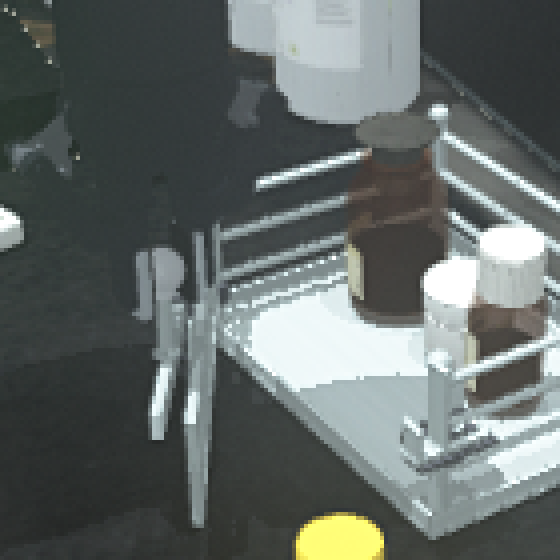

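Emit:
carry_out:
  deltas: [-1, 0.7, 0.6, 0, 0, -1, 1.2, 0.7, 0, 0, -1, 1.3, 0.6, 0, 0, -1, 1.3, 0.4, 0, 0, -1, 1, 0.3, 0, 0, -1, 0.8, 0.2, 0, 0, -1, 0.5, 0.1, 0, 0, -1, 0.4, 0.1, 0, 0, -1, 0, 0, 0, 0, -1, 0, 0, 0, 0, -1, 0, 0, 0, 0]

```text
clock: 16.58
position: [0.5155, -0.0336, 0.1203]
tool_rot: [-3.141, 0.0, 0.165]
force: [-0.5, -2.3, -0.5]
grip_width: 0.0201
```

```bash
cat > rd.py <<'E'
from h import *
import sys
F=[];P=[]
for i in range(int(sys.argv[1])):
    im=grab_frame("side");s=status.observe();F.append(s["force"]);P.append(s["position"])
c,sn=np.cos(AZ),np.sin(AZ);f=np.mean(F,0);p=np.mean(P,0)
print("clk",s["clock"],"w",s["grip_width"].round(4),"tcp",p.round(4),"F crib xyz",np.round([c*f[0]+sn*f[1],-sn*f[0]+c*f[1],f[2]],2))
th=float(sys.argv[2]);g=gfit(th,p);print("g",g.round(4),"off",(p-ball(g,th)).round(4))
if len(sys.argv)>3: cv2.imwrite(sys.argv[3],im[160:300,200:340,::-1].repeat(4,0).repeat(4,1))
E
python3 rd.py 3 .2 pics/s12.png
```

```text
Traceback (most recent call last):
  File "rd.py", line 7, in <module>
    print("clk",s["clock"],"w",s["grip_width"].round(4),"tcp",p.round(4),"F crib xyz",np.round([c*f[0]+sn*f[1],-sn*f[0]+c*f[1],f[2]],2))
                               ^^^^^^^^^^^^^^^^^^^^^
AttributeError: 'float' object has no attribute 'round'
```

```bash
sed -i 's/s\["grip_width"\].round(4)/round(s["grip_width"],4)/' rd.py; python3 rd.py 3 .2 pics/s12.png
```

```text
clk 16.8833 w 0.0199 tcp [ 0.5155 -0.0336  0.1203] F crib xyz [-1.08 -1.16 -0.22]
g 0.08 off [-0.0002  0.001  -0.0185]
```

View pics/s12.png

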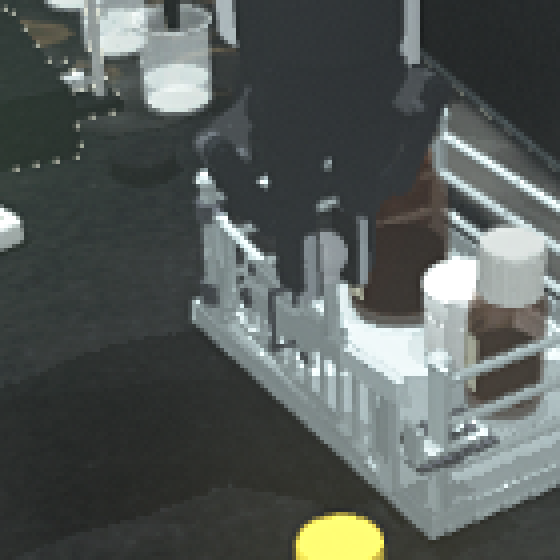

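Emit:
carry_out:
  deltas: [-1, 0.2, 0.1, 0, 0, -1, 0.2, 0, 0, 0, -1, 0.2, 0, 0, 0, -1, 0.2, 0, 0, 0, -1, 0, 0, 0, 0]

```text
clock: 17.3
position: [0.5239, -0.0338, 0.1203]
tool_rot: [3.141, 0.0, 0.165]
force: [-4.3, -2.8, 0.4]
grip_width: 0.0201
```

```bash
python3 rd.py 3 .2
```

```text
clk 17.45 w 0.0201 tcp [ 0.5237 -0.0338  0.1202] F crib xyz [-4.86 -2.92  1.18]
g 0.0333 off [-0.0001  0.0005 -0.0186]
```

Emit:
carry_out:
  deltas: [-1, 0.05, 0, 0, 0, -1, 0.05, 0, 0, 0, -1, 0, 0, 0, 0, -1, 0, 0, 0, 0]

```text
clock: 17.78
position: [0.5246, -0.0337, 0.1202]
tool_rot: [3.141, 0.001, 0.165]
force: [-4.1, -4.2, 0.8]
grip_width: 0.0199
```

```bash
python3 rd.py 3 .2
```

```text
clk 17.9333 w 0.0201 tcp [ 0.5246 -0.0338  0.1203] F crib xyz [-5.3  -3.16  1.73]
g 0.0285 off [-0.0001  0.0005 -0.0186]
```

Emit:
carry_out:
  deltas: [-1, 0.05, 0, 0, 0, -1, 0.05, 0, 0, 0, -1, 0, 0, 0, 0, -1, 0, 0, 0, 0]

```text
clock: 18.27
position: [0.5255, -0.0337, 0.1203]
tool_rot: [3.141, 0.001, 0.165]
force: [-4.9, -5.0, 1.1]
grip_width: 0.0199
```

```bash
python3 rd.py 3 .2
```

```text
clk 18.4167 w 0.0202 tcp [ 0.5255 -0.0337  0.1203] F crib xyz [-5.68 -3.87  1.64]
g 0.0231 off [-0.0001  0.0005 -0.0186]
```

Emit:
carry_out:
  deltas: [-1, 0.05, 0.05, 0, 0, -1, 0.05, 0, 0, 0, -1, 0, 0, 0, 0, -1, 0, 0, 0, 0]

```text
clock: 18.75
position: [0.5264, -0.0338, 0.1201]
tool_rot: [3.141, 0.001, 0.165]
force: [-4.9, -2.6, 0.4]
grip_width: 0.0202
```

```bash
python3 rd.py 3 .2
```

```text
clk 18.9 w 0.02 tcp [ 0.5264 -0.0338  0.1201] F crib xyz [-5.85 -3.05  0.96]
g 0.0182 off [-0.0001  0.0003 -0.0187]
```

Emit:
carry_out:
  deltas: [-1, 0.05, 0.05, 0, 0, -1, 0.05, 0, 0, 0, -1, 0, 0, 0, 0, -1, 0, 0, 0, 0]

```text
clock: 19.23
position: [0.5273, -0.0338, 0.12]
tool_rot: [-3.142, 0.002, 0.165]
force: [-6.0, -2.1, -0.4]
grip_width: 0.0197
```

```bash
python3 rd.py 3 .2
```

```text
clk 19.3833 w 0.0199 tcp [ 0.5272 -0.0339  0.12  ] F crib xyz [-6.68 -1.11 -0.71]
g 0.0133 off [-0.      0.0002 -0.0189]
```

Emit:
carry_out:
  deltas: [-1, 0.05, 0, 0, 0, -1, 0.05, 0, 0, 0, -1, 0, 0, 0, 0, -1, 0, 0, 0, 0]

```text
clock: 19.72
position: [0.5286, -0.034, 0.1202]
tool_rot: [3.141, 0.001, 0.165]
force: [-4.9, -3.6, -0.1]
grip_width: 0.0199
```

```bash
python3 rd.py 3 .2
```

```text
clk 19.8667 w 0.0201 tcp [ 0.5286 -0.034   0.1202] F crib xyz [-5.28 -2.63 -0.16]
g 0.0058 off [ 0.     -0.     -0.0187]
```

Emit:
carry_out:
  deltas: [-1, 0.05, 0, 0, 0, -1, 0.05, 0, 0, 0, -1, 0, 0, 0, 0, -1, 0, 0, 0, 0]

```text
clock: 20.2
position: [0.529, -0.034, 0.1201]
tool_rot: [3.141, 0.002, 0.165]
force: [-8.2, -4.3, 2.6]
grip_width: 0.0203
```

```bash
python3 rd.py 3 .2 pics/s13.png
```

```text
clk 20.35 w 0.0201 tcp [ 0.529  -0.0339  0.1201] F crib xyz [-8.45 -3.13  2.03]
g 0.0034 off [ 0.     -0.     -0.0188]
```

View pics/s13.png

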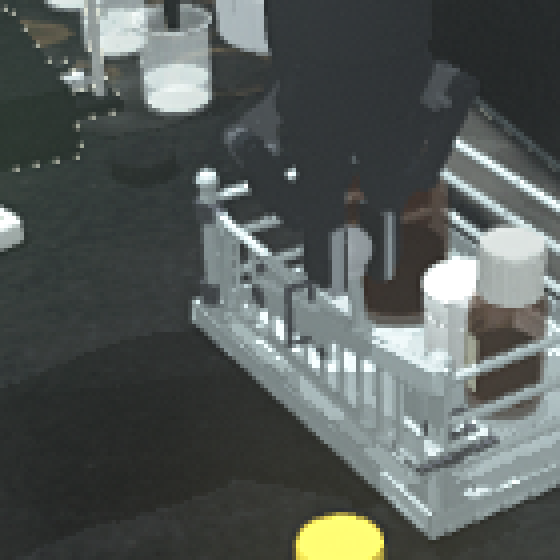

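Emit:
carry_out:
  deltas: [-1, 0.05, 0, 0, 0, -1, 0, 0, 0, 0, -1, 0, 0, 0, 0]

```text
clock: 20.6
position: [0.5291, -0.034, 0.12]
tool_rot: [-3.142, 0.003, 0.165]
force: [-10.4, -4.5, 4.1]
grip_width: 0.0201
```

```bash
python3 rd.py 3 .2
```

```text
clk 20.75 w 0.0201 tcp [ 0.5291 -0.034   0.12  ] F crib xyz [-11.21  -2.45   5.07]
g 0.003 off [ 0.     -0.0001 -0.0188]
```

Emit:
carry_out:
  deltas: [-1, -0.1, 0, 0, 0, -1, -0.1, 0, 0, 0, -1, -0.1, 0, 0, 0, -1, 0, 0, 0, 0, -1, 0, 0, 0, 0]

```text
clock: 21.17
position: [0.5272, -0.034, 0.1202]
tool_rot: [3.141, 0.001, 0.165]
force: [-5.0, -3.1, 0.1]
grip_width: 0.02
```

```bash
python3 rd.py 3 .2; python3 - <<'E'
from h import *
p=tool()[0];g=gfit(.2);off=p-ball(g,.2)
plan([(*(ball(g,t)+off),None,1,-1) for t in np.arange(.18,-.01,-.02)],q=2)
E
```

```text
clk 21.3167 w 0.0197 tcp [ 0.5272 -0.034   0.1202] F crib xyz [-5.29 -2.26  0.19]
g 0.0134 off [-0.      0.     -0.0186]
-1,-0,0.14,0.18,0
  -> [ 0.5275 -0.0354  0.1184] 0.1649
-1,-0.01,0.13,0.18,0
  -> [ 0.5276 -0.0367  0.1166] 0.1649
-1,0,0.13,0.18,0
  -> [ 0.5278 -0.038   0.1148] 0.1649
-1,-0,0.12,0.19,0
  -> [ 0.528  -0.0392  0.1129] 0.1649
-1,-0,0.12,0.18,0
  -> [ 0.5282 -0.0404  0.1111] 0.1649
-1,-0.01,0.12,0.19,0
  -> [ 0.5283 -0.0416  0.1092] 0.1649
-1,0,0.11,0.2,0
  -> [ 0.5285 -0.0426  0.1072] 0.1649
-1,-0,0.11,0.19,0
  -> [ 0.5287 -0.0437  0.1053] 0.1649
-1,-0,0.11,0.2,0
  -> [ 0.5288 -0.0448  0.1033] 0.1649
-1,-0,0.1,0.2,0
  -> [ 0.529  -0.0458  0.1013] 0.1649
```

Emit:
carry_out:
  deltas: [-1, 0, 0.14, 0.18, 0, -1, 0, 0.13, 0.18, 0, -1, 0, 0.13, 0.18, 0, -1, 0, 0.12, 0.19, 0, -1, 0, 0.12, 0.18, 0, -1, 0, 0, 0, 0]

```text
clock: 21.82
position: [0.5283, -0.0405, 0.1109]
tool_rot: [3.141, 0.001, 0.165]
force: [-4.3, -3.1, 0.3]
grip_width: 0.0202
```

```bash
python3 rd.py 2 .1 pics/s14.png
```

```text
clk 21.9167 w 0.0201 tcp [ 0.5283 -0.0403  0.1111] F crib xyz [-5.1  -2.19  0.73]
g 0.0126 off [-0.      0.0001 -0.0186]
```

View pics/s14.png

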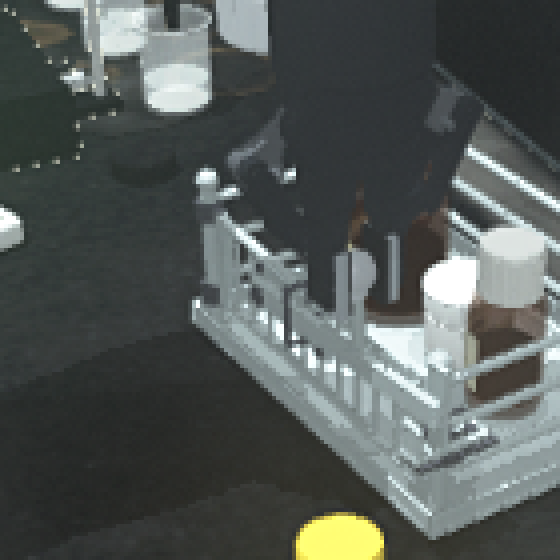

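No lip contact shows: Fz is near 0 at about 0.10 lift. I keep lowering.

Emit:
carry_out:
  deltas: [-1, 0, 0.12, 0.19, 0, -1, 0, 0.11, 0.19, 0, -1, 0, 0.11, 0.2, 0, -1, 0, 0.11, 0.2, 0, -1, 0, 0, 0, 0]

```text
clock: 22.33
position: [0.5291, -0.0447, 0.1031]
tool_rot: [3.142, 0.001, 0.165]
force: [-4.3, -1.9, -0.1]
grip_width: 0.0196
```

```bash
python3 rd.py 2 .02
```

```text
clk 22.4333 w 0.0201 tcp [ 0.5291 -0.0446  0.1033] F crib xyz [-4.7  -1.56  0.6 ]
g 0.0115 off [-0.      0.0002 -0.0187]
```

Emit:
carry_out:
  deltas: [-1, 0, 0.05, 0.1, 0, -1, 0, 0.05, 0.1, 0, -1, 0, 0, 0, 0, -1, 0, 0, 0, 0]

```text
clock: 22.77
position: [0.5294, -0.0454, 0.1015]
tool_rot: [-3.141, -0.0, 0.165]
force: [-4.9, -0.7, 4.1]
grip_width: 0.0201
```

```bash
python3 rd.py 2 0.0
```

```text
clk 22.8667 w 0.0202 tcp [ 0.5294 -0.0454  0.1015] F crib xyz [-5.22  0.3   3.64]
g 0.0105 off [-0.0001  0.0004 -0.0185]
```

Emit:
carry_out:
  deltas: [-1, 0, 0, 0.05, 0, -1, 0, 0, 0, 0, -1, 0, 0, 0, 0]

```text
clock: 23.12
position: [0.5295, -0.0455, 0.1012]
tool_rot: [-3.141, -0.0, 0.165]
force: [-7.3, -2.0, 8.1]
grip_width: 0.0203
```

```bash
python3 rd.py 2 0.0 pics/s15.png
```

```text
clk 23.2167 w 0.0202 tcp [ 0.5295 -0.0455  0.1012] F crib xyz [-5.98  0.05  7.76]
g 0.0101 off [-0.0001  0.0004 -0.0188]
```

View pics/s15.png

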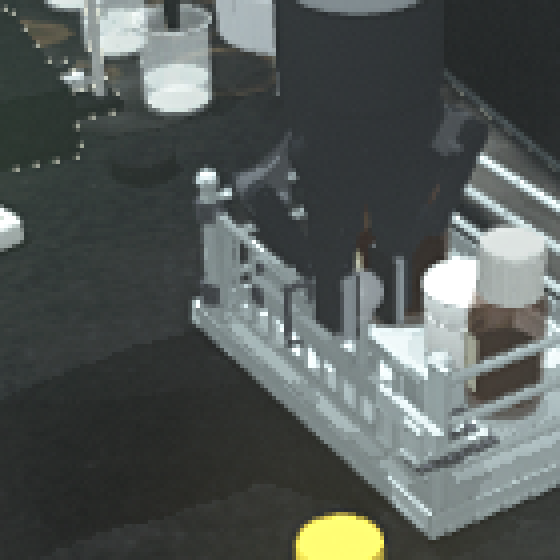

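Emit:
carry_out:
  deltas: [-1, -0.05, 0, 0, 0, -1, -0.05, 0, 0, 0, -1, -0.05, 0, 0, 0, -1, -0.05, 0, 0, 0, -1, 0, 0, 0, 0, -1, 0, 0, 0, 0]

```text
clock: 23.72
position: [0.5281, -0.0456, 0.1013]
tool_rot: [3.142, -0.002, 0.165]
force: [-1.7, -0.6, 6.7]
grip_width: 0.0199
```

```bash
python3 rd.py 2 0.0
```

```text
clk 23.8167 w 0.02 tcp [ 0.5281 -0.0456  0.1013] F crib xyz [-1.25  0.25  6.46]
g 0.0176 off [-0.0001  0.0003 -0.0187]
```

Emit:
carry_out:
  deltas: [-0.5, 0, 0, 0, 0, -0.45, 0, 0, 0, 0, -0.4, 0, 0, 0, 0, -0.3, 0, 0, 0, 0, -0.2, 0, 0, 0, 0, -0.1, 0, 0, 0, 0, 0, 0, 0, 0, 0, 0.1, 0, 0, 0, 0, 0.1, 0, 0, 0, 0, 0.1, 0, 0, 0, 0]

```text
clock: 24.65
position: [0.5274, -0.0458, 0.1009]
tool_rot: [3.142, 0.0, 0.165]
force: [-0.5, -0.3, 0.2]
grip_width: 0.047
```

```bash
python3 rd.py 2 0.0 pics/s16.png
```

```text
clk 24.75 w 0.047 tcp [ 0.5274 -0.0458  0.1009] F crib xyz [ 0.53 -0.4   0.22]
g 0.0216 off [-0.      0.0001 -0.0191]
```

View pics/s16.png

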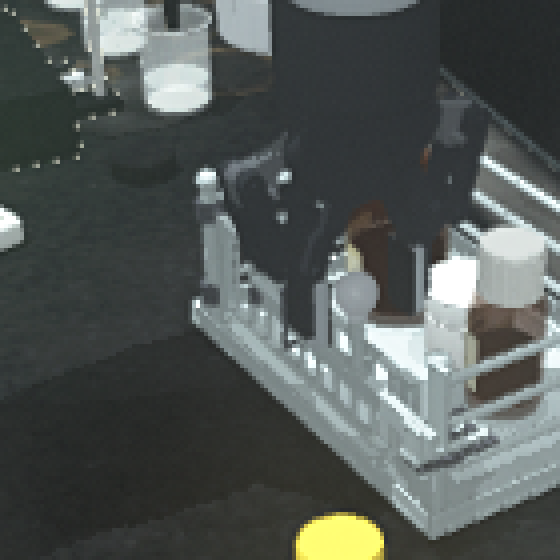

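The fingers are clear of the ball at (357,297) and the forces are zero. I raise straight up and check.

Emit:
carry_out:
  deltas: [0.1, 0, 0, -0.5, 0, 0.1, 0, 0, -1, 0, 0.1, 0, 0, -2, 0, 0.1, 0, 0, -2, 0, 0.1, 0, 0, -2, 0, 0.1, 0, 0, -2, 0, 0.1, 0, 0, -2, 0, 0.1, 0, 0, -2, 0, 0.1, 0, 0, -1, 0, 0.1, 0, 0, 0, 0, 0.1, 0, 0, 0, 0]

```text
clock: 25.67
position: [0.5274, -0.0457, 0.2461]
tool_rot: [-3.141, -0.001, 0.166]
force: [-0.4, -0.6, -0.6]
grip_width: 0.0469
```

```bash
python3 rd.py 1 0.0 pics/s17.png; python3 - <<'E'
from h import *
grab_frame("side")
for n in("ball","bar_pivot","amber_bottle"):print(n,[(d["xy"],round(d["p"],2)) for d in mark_of("side",n)[:4]])
for g in(0,.02,.04):
  for t in(-.05,0,.1): print(g,t,proj("side",ball(g,t)).round(1))
im=grab_frame("top");cv2.imwrite("pics/t17.png",im[150:330,200:400,::-1].repeat(3,0).repeat(3,1))
E
```

```text
clk 25.7167 w 0.0468 tcp [ 0.5271 -0.0457  0.2455] F crib xyz [-0.67 -0.27 -1.26]
g 0.0232 off [-1.000e-04  3.000e-04  1.255e-01]
ball [([289.2, 230.9], 0.81), ([430.3, 363.7], 0.18)]
bar_pivot [([266.8, 233.4], 0.93), ([323.8, 261.1], 0.57)]
amber_bottle [([336.9, 409.5], 0.87), ([323.5, 259.7], 0.73), ([285.9, 343.7], 0.72)]
0 -0.05 [[291.7 236.4]]
0 0 [[291.  233.6]]
0 0.1 [[289.4 228.1]]
0.02 -0.05 [[290.  236.9]]
0.02 0 [[289.3 234.1]]
0.02 0.1 [[287.7 228.5]]
0.04 -0.05 [[288.2 237.4]]
0.04 0 [[287.6 234.6]]
0.04 0.1 [[286. 229.]]
```

View pics/s17.png

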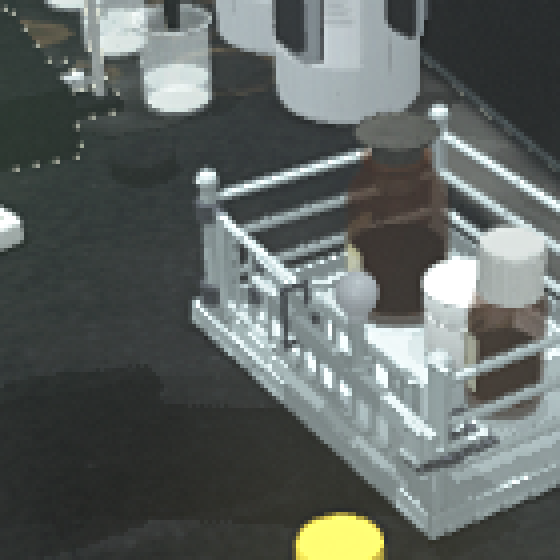

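View pics/t17.png

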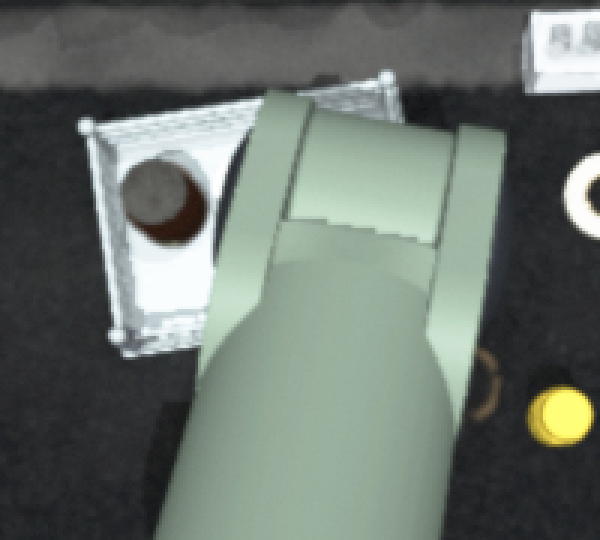

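```bash
python3 - <<'E'
from h import *
im=grab_frame("side")
cv2.imwrite("pics/s18.png",cv2.resize(im[215:285,260:345,::-1],None,fx=9,fy=8.5,interpolation=cv2.INTER_CUBIC))
for d in regions_of("side","ball")[:1]:
    ys,xs=np.where(d["region"]);print(d["p"],d["xy"],xs.min(),xs.max(),ys.min(),ys.max())
# predicted bar end outline points
for g in (.02,):
  for t in(-.05,0,.05,.1):
    for s in (.139,.169):
      A=.085+s*np.cos(t);o=A*np.array([-np.sin(g),-np.cos(g)])+.015*np.array([-np.cos(g),np.sin(g)])
      c,sn=np.cos(AZ),np.sin(AZ);w=np.r_[H+[c*o[0]-sn*o[1],sn*o[0]+c*o[1]],.07+s*np.sin(t)];print(t,s,((proj("side",w)[0]-[260,215])*[9,8.5]).round())
E
```

```text
0.56 [285.0, 245.1] 262 308 227 273
-0.05 0.139 [350. 455.]
-0.05 0.169 [427. 526.]
0 0.139 [350. 430.]
0 0.169 [428. 495.]
0.05 0.139 [350. 404.]
0.05 0.169 [428. 464.]
0.1 0.139 [349. 378.]
0.1 0.169 [427. 431.]
```

View pics/s18.png

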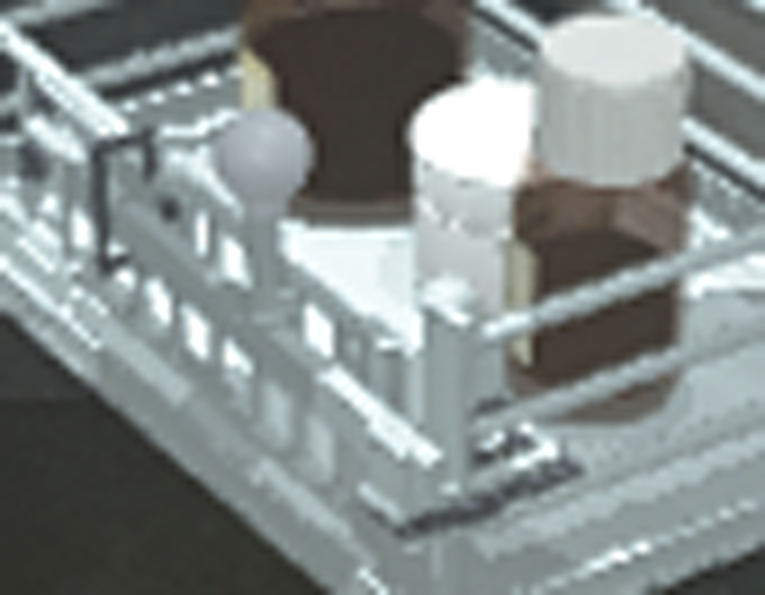

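The ball at (289.3,233.6) fits gate 0.02 and lift 0. The bar's top edge ends in the catch where a level bar should. I hand in.

```bash
python3 -c "
from h import *
s=status.observe();print(s['clock'],s['force'].round(1));print(job.job_done())"
```

```text
26.0667 [0.3 0.  0.2]
the job is handed in; nothing more can be done
None
```

I put the amber bottle upright on the crib's tray, shut the gate and latched it, then handed the job in at about 26 s. `job_done` gives no verdict, so the result rests on my own checks.

- **Bottle:** I released it gently about 1 mm from the suggested spot. The last side picture shows it upright and clear of the tub and the wide bottle.
- **Finding the catch:** I lifted the bar by its ball to about 0.20 rad and swung the gate in. The bar met the back plate at a gate angle of about 0.003 rad, with no more than about 11 N at the tool. I then backed off 1.8 mm to the middle of the slot.
- **Latching:** Nothing resisted the bar as it passed the lip. It met the firm floor at about 8 N with the lift near 0. I eased the gate out until the lip held the bar, then opened the fingers and raised the arm clear.
- **Last checks:** The ball's pixel position and the bar's end both fit a gate angle of about 0.02 rad and a lift of about 0, and the tool force was about 0.
- **Disagreement:** The network put the ball about 2.5 pixels higher than I read it, which would mean a lift of about 0.05 rad. The network also read high at the start. I trusted the enlarged picture and the floor contact instead. The top camera's view of the catch was blocked by the arm, so I could not cross-check from there.

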